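Turn the primed painting panel face down with the spatula

TASK

The white primed front of the wooden painting panel is dry, so turn it over for its bare back to be primed: take the wide spatula from its rest, slip its blade under the panel, lift the panel off the cones and turn it over with the blade so that it lies white face down, flat in the middle of the grey felt pad. Keep the gripper off the panel, turn it low over the pad rather than tossing it up, and do not push the other things about. At the end the spatula lies on the table, clear of the panel.

Things in the scene. Friction and masses are not known exactly. Their poses are not given: they have to be found in the camera images.
- spatula: Flat steel spatula (filling knife), wooden handle, 230 mm, 150 g, both faces alike. Origin: mid-handle, in the blade's mid-plane. x: to the blade tip; y: square to the blade; z: across its width. Handle x = -55..55 mm, 18 thick (y), 24 wide (z). Centre of mass about x = 33. It starts on its long edge in the tool rest, z up; laid flat on the table it can be taken again across the 24 mm.
- spatula_blade (a point): Centre of the spatula's blade, 125 mm from the spatula's origin along its x, same axes. Blade: x = 75 to 175 mm from the origin, 2.5 mm thick, 58 mm wide, in the handle's mid-plane; a thin neck joins it to the handle. Lying flat on the table the tool rests on handle end and blade tip (handle middle 8 mm up). The blade can go under the panel only when it is flat.
- panel: Square plywood painting panel, 120 x 120 x 10 mm, 70 to 120 g: one face painted white (primer), the other bare wood with two dark keyhole slots. Origin: centre of the bare back; z: from back to white face (up at the start, down at the end); x, y along its sides. It lies loose on the drying board's four cones, underside 37 mm above the table, edges 12 mm beyond the cone centres.
- panel_face (a point): Centre of the panel's white face, 10 mm from the body origin.
- drying_board: Fixed plywood board 150 x 150 x 9 mm lying on the table, with four white cones 28 mm high (radius 10 mm at the foot, 3 mm at the tip) at x, y = +-48 mm. Origin: centre of its underside at table height; x, y parallel to its sides. Between the cones a gap of about 83 mm is free at mid height, from all four sides.
- felt_pad: Fixed grey felt pad 180 x 180 x 8 mm on the table. Origin: centre of its underside at table height; its top is 8 mm above the table. Pad and drying board lie left and right, some 40 cm apart; which is on which side changes.
- tool_rest: Fixed wooden tool rest: base 124 x 92 x 9 mm, two notched uprights 10 mm thick, 52 mm high, at x = +-45 mm. Origin: at table height under the slot that holds the spatula; x along that slot, to the blade. Slot 22 mm wide, floor 34 mm up; the spatula's handle axis is 46 mm up. Between the uprights 80 mm are free for fingers. A second, empty slot lies at y = +37 mm.
- phone: Smartphone leaning in a small stand, fixed, 80 mm wide, 150 mm high, within 50 mm of its origin (underside of the stand). An obstacle.
- ring_light: Lamp fixed over the table; an obstacle for the arm, not for the work. Two thin rods of its arm run straight from x 0.51, y 0.56, z 0.75 m down to x 0.65, y -0.27, z 0.38 m in the robot's frame; the ring hangs beyond, farther right. Its origin says nothing of use. (The table's near edge is at x = 0.32 m.)
- mug: White mug, 83 mm across, 86 mm high. Origin: centre of its underside. To be left alone.
- water_jar: Glass water jar, 64 mm across, 80 mm high. Origin: centre of its underside. To be left alone.
- masking_tape_beige: Roll of beige masking tape lying flat, 96 mm across, 36 mm high. Origin: centre of its underside. To be left alone.

How it is judged:
By the outcome, as a careful person would: the job done as asked, in the order asked, and still so for the second after the job is handed in, with the robot touching nothing.
It also fails if it takes over 67 s, if anything falls off the work surface, if the arm or the gripper's body presses on something with over 40 N, if the wrist force passes 120 N, or if a joint passes its speed limit or range.

ROBOT

A 6-joint arm with a two-finger parallel gripper is mounted at the origin on a cart in front of the work surface, level with it; the furniture and walls round the work are solid. World frame = base frame: x ahead of the robot, y to its left, z up, the work surface at z = 0. Lengths are in m, angles in degrees, forces in N, time in s.
With the tool pointing down it reaches from about 0.3 to 0.75 m from the base axis. Payload 8.5 kg.
Tool frame: the origin (TCP) lies midway between the tips of the shut fingers; the grasp point (between the pads) lies 19 mm behind it (env.hold_point_z is the distance from the TCP to the grasp point, in m); z points along the fingers, y is the line along which they close (so a half turn about z gives the same grasp; the last joint's range is limited). The gripper opens to 85 mm and grips with 20 to 120 N. Pads are 22 mm wide; open, the fingers measure 114 mm over their backs; the gripper's body (76 mm by 85 mm) begins 54 mm behind the grasp point. The pads swing forward as they close: fully open they stand 13 mm farther back than shut.
Start: joints at [60.888, 21.807, 74.336, -0, 83.858, -12.336], TCP at [0.159, 0.527, 0.231] pointing down, gripper open.
Joint ranges: [-178.18, 178.18], [-50.72, 133.34], [12.68, 142.11], [-81.47, 261.47], [9.98, 163.14], [-165.26, 165.26]. Speed limits (degrees/s): [136.94, 136.94, 180, 180, 180, 180].

INTERFACE

Orientations are given as a 3x3 rotation matrix whose columns are the frame's x, y, z axes.
In Python, from rig import observe, get_image, camera_info, env gives the robot as it stands.
- The arm moves only by the tool drive_tool, never from a script. Its arguments are lists of equal length, an entry for each row: "offset": the shift along the tool's x, y, z in units of 40 mm (1.0 is 40 mm), a list of three; "turn": the turn, a rotation vector about the tool's x, y, z in units of 6 degrees (1.0 is 6 degrees), a list of three; "hand": the opening, from 0 (shut) to 1 (fully open). A call has exactly 10 rows; each row shifts and turns the commanded pose from where the row before left it, along the tool's axes as they then stand; what a row does not reach is not made up. A row lasts 1/8 s, in which the tool goes at most 62.5 mm and 10.7 degrees, less where a joint would pass 70% of its speed; a pose out of reach is approached as far as the arm can. A call is refused whole if a number of a shift passes 1 or a number of a turn 1, either way. A call with a gripper value outside its range is refused whole. The fingers move at their own pace and stop on an object; "newtons" is the grip in N (left out, the last holds). Time passes only in rows, so rows that do not move let the fingers close, or fill a call up. It gives the time, the measured TCP pose, the force, the opening and the grip force at its end, in the units of the state.
- observe(): the state, without advancing time (a new reading comes with each control period).
- get_image(name): name is "scene" or "top" or "wrist"; returns the picture (384x512x3 uint8, blue, green, red); there is no depth.
- camera_info(name): a dict with "fx", "fy", "cx", "cy" (pixels), "world_to_cam" (4x4, takes a point from world to camera coordinates). Camera axes: x right, y down, z forward; pixel columns grow to the right and rows downward; lengths in m; the calibration is good to about 2 mm. The wrist camera is an equidistant fisheye: a pixel r from the principal point sees the ray r / f radians off the axis. A picture is of the moment at which its call begins: read the wrist's pose just before it. camera_info takes no time and is no camera call; for the wrist camera it gives the pose at the moment of the call.
- env.close_job(): hands the job in; it is judged then, once.
The state is a dict: "time_s": time; "q": joint angles; "qvel": joint speeds; "joint_efforts": joint torques, N m; "position": TCP position; "tool_rot": TCP orientation; "ft_force": force on the tool from outside, world axes, zero at the start; "wrist_torque": the same for the moment, N m; "grip_width": finger opening in m; "gripper_force": force on a finger pad.
Only numpy, scipy, OpenCV 4.12 (cv2) and the standard library are available. Lean on these libraries where they do the work, as an engineer would, in place of code of your own. Each camera call takes 0.05 s, during which the arm holds its last target. There are 200 camera calls.

## Working session

There is one attempt and no reset: what is moved stays moved. The work goes in short steps, Python scripts to look and compute and a tool call to move; the robot and the scene stay as the last step left them, time stands still between calls to the robot, and variables do not carry over. Pictures are saved under pics/ and viewed, at most 10 in all, crops included, and the job is handed in when it is done.

Besides the shell and the picture viewer there is one more tool, called as name(argument=value, ...) on one line, values as JSON. drive_tool: Moves the arm, as the interface text tells. Its arguments: {"type":"object","properties":{"offset":{"type":"array"},"turn":{"type":"array"},"hand":{"type":"array"},"newtons":{"type":"number"}},"required":["offset","turn","hand"]}

```bash
ls; mkdir -p pics; python3 - <<'E'
from rig import observe,get_image,camera_info,env
import cv2,numpy as np
a=get_image("scene");b=get_image("top")
cv2.imwrite("pics/scene0.png",a);cv2.imwrite("pics/top0.png",b)
np.set_printoptions(precision=4,suppress=True)
for n in("scene","top"):
    c=camera_info(n);print(n,c["fx"],c["fy"],c["cx"],c["cy"]);print(np.array(c["world_to_cam"]))
s=observe();print(s["time_s"],s["tool_rot"],env.hold_point_z)
E
```

```text
pics
scene 407.47595709833456 407.47595709833456 256.7641013705822 192.1360871801264
[[ 0.6511 -0.7586  0.0245 -0.3789]
 [-0.3404 -0.3208 -0.8839  0.1884]
 [ 0.6784  0.5671 -0.4671  1.1801]
 [ 0.      0.      0.      1.    ]]
top 358.1196726102722 358.1196726102722 255.58852787851825 195.633720184097
[[-0.0229 -0.9997 -0.0036 -0.0061]
 [-0.9971  0.023  -0.072   0.5753]
 [ 0.0721  0.0019 -0.9974  1.0977]
 [ 0.      0.      0.      1.    ]]
0.1 [[-0.9574  0.2886 -0.0006]
 [ 0.2886  0.9574 -0.0011]
 [ 0.0003 -0.0013 -1.    ]] 0.0187
```

View pics/top0.png

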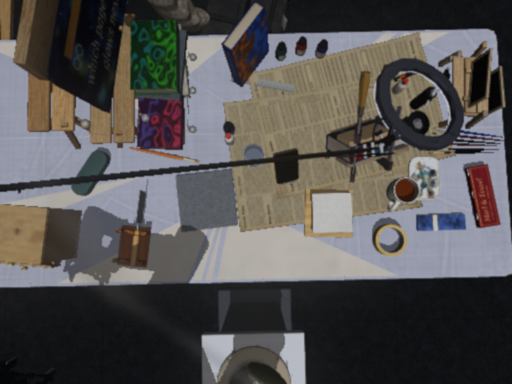

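View pics/scene0.png

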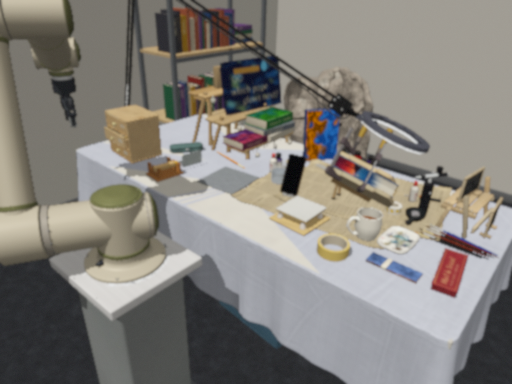

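```bash
cat > h.py <<'E'
import numpy as np,cv2
from rig import observe,get_image,camera_info,env
np.set_printoptions(precision=4,suppress=True)
def ray(c,u,v,fish=False):
    W=np.array(c["world_to_cam"]);R=W[:3,:3];o=-R.T@W[:3,3]
    x=(u-c["cx"])/c["fx"];y=(v-c["cy"])/c["fy"]
    if fish:
        r=np.hypot(x,y);s=np.sin(r)/r if r>1e-9 else 1;d=np.array([x*s,y*s,np.cos(r)])
    else: d=np.array([x,y,1.])
    return o,R.T@d
def pt(c,u,v,z,fish=False):
    o,d=ray(c,u,v,fish);return o+d*(z-o[2])/d[2]
E
python3 - <<'E'
from h import *
b=cv2.imread("pics/top0.png")
A=cv2.resize(b[165:280,110:245],None,fx=4,fy=4,interpolation=cv2.INTER_CUBIC)
B=cv2.resize(b[180:245,297:360],None,fx=4,fy=4,interpolation=cv2.INTER_CUBIC)
C=np.zeros((460,800,3),np.uint8);C[:,:540]=A;C[:260,545:545+252]=B
cv2.imwrite("pics/top0c.png",C)
c=camera_info("top")
hsv=cv2.cvtColor(b,cv2.COLOR_BGR2HSV)
g=b.astype(int);
print(b[213,330],b[210,205],b[190,330],b[195,310],b[215,190])
def rect(m,z,name):
    n,l,s,ce=cv2.connectedComponentsWithStats(m.astype(np.uint8))
    i=1+np.argmax(s[1:,4]);cn,_=cv2.findContours((l==i).astype(np.uint8),0,2)
    r=cv2.minAreaRect(cn[0]);box=cv2.boxPoints(r);w=np.array([pt(c,*p,z) for p in box])
    print(name,s[i],r);print(w,w.mean(0),np.linalg.norm(w[0]-w[1]),np.linalg.norm(w[1]-w[2]))
m=np.zeros(b.shape[:2],bool)
k=np.abs(g-g[213,330]).max(2)<22
m1=m.copy();m1[185:242,302:358]=k[185:242,302:358];rect(m1,.047,"panel")
k=(np.abs(g-g[210,205]).max(2)<22)
m1=m.copy();m1[150:240,170:245]=k[150:240,170:245];rect(m1,.008,"pad")
k=(hsv[...,1]>100)&((hsv[...,0]<25))
m1=m.copy();m1[215:275,110:160]=k[215:275,110:160];rect(m1,.05,"rest")
E
```

```text
[182 183 184] [97 92 88] [52 75 89] [ 55  83 102] [97 91 87]
panel [ 313  193   40   40 1486] ((331.9123229980469, 212.3695831298828), (38.578582763671875, 38.97835922241211), 88.09085083007812)
[[ 0.575  -0.1908  0.047 ]
 [ 0.5762 -0.3096  0.047 ]
 [ 0.4592 -0.3086  0.047 ]
 [ 0.4579 -0.1907  0.047 ]] [ 0.5171 -0.2499  0.047 ] 0.11881255815200743 0.11703288455600115
pad [ 170  168   69   72 3432] ((201.4298858642578, 205.38296508789062), (67.83612823486328, 70.04916381835938), 83.51692199707031)
[[0.6464 0.2738 0.008 ]
 [0.6665 0.0524 0.008 ]
 [0.453  0.0322 0.008 ]
 [0.4333 0.2507 0.008 ]] [0.5498 0.1523 0.008 ] 0.2223200286052728 0.21448720702704657
rest [ 116  226   34   41 1027] ((131.2090301513672, 245.7008514404297), (33.136077880859375, 38.477691650390625), 5.194429397583008)
[[0.3789 0.4137 0.05  ]
 [0.4934 0.4038 0.05  ]
 [0.4821 0.3039 0.05  ]
 [0.3677 0.3145 0.05  ]] [0.4305 0.359  0.05  ] 0.1149796946274945 0.10061253291912604
```

View pics/top0c.png

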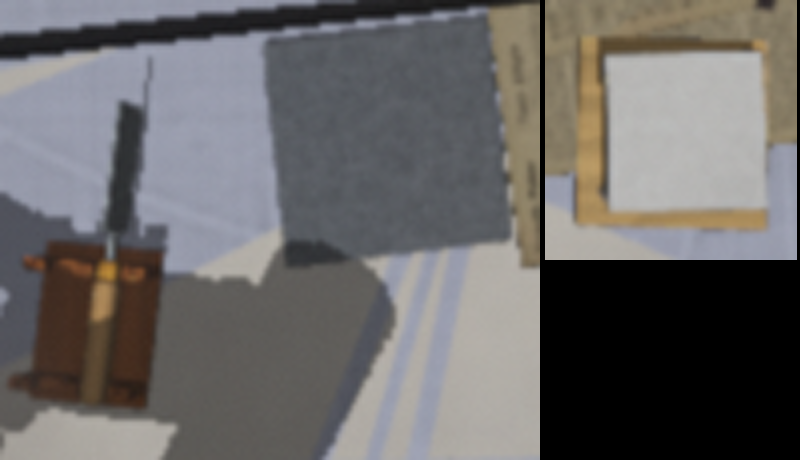

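```bash
python3 - <<'E'
from h import *
c=camera_info("top")
f=lambda x,y:((x+.5)/4-.5+110,(y+.5)/4-.5+165)
g=lambda x,y:((x-545+.5)/4-.5+297,(y+.5)/4-.5+180)
for n,p,z in[("pad",[(265,42),(492,12),(512,238),(288,265)],.008)]:
    w=np.array([pt(c,*f(*q),z) for q in p]);print(n,w,w.mean(0),[np.linalg.norm(w[i]-w[i-1]) for i in range(4)])
a=pt(c,*f(94,402),.058);b=pt(c,*f(107,264),.058)
print("handle",a,b,np.linalg.norm(b-a),(a+b)/2,np.degrees(np.arctan2(*(b-a)[1::-1])))
for q in[(108,230),(122,102),(128,235),(140,106)]: print("blade .075/.017",pt(c,*f(*q),.075)[:2],pt(c,*f(*q),.017)[:2])
w=np.array([pt(c,*g(*q),.047) for q in[(608,56),(762,53),(766,208),(609,212)]]);print("panel",w,w.mean(0))
w=np.array([pt(c,*g(*q),.009) for q in[(580,38),(577,223),(768,228)]]);print("board",w)
print("box right",pt(c,82,235,.15),pt(c,82,210,.15),"phone",pt(c,287,182,.03),pt(c,287,150,.15))
s=observe();print(s["position"])
E
```

```text
pad [[0.6471 0.2322 0.008 ]
 [0.6669 0.0517 0.008 ]
 [0.4876 0.0392 0.008 ]
 [0.4705 0.2154 0.008 ]] [0.568  0.1346 0.008 ] [np.float64(0.1774176216464036), np.float64(0.1816630104367483), np.float64(0.17972982339222032), np.float64(0.17699568621433714)]
handle [0.3732 0.3503 0.058 ] [0.4754 0.3408 0.058 ] 0.10263617838783448 [0.4243 0.3455 0.058 ] -5.355100487176186
blade .075/.017 [0.5007 0.3343] [0.501  0.3538]
blade .075/.017 [0.5955 0.324 ] [0.601  0.3429]
blade .075/.017 [0.4967 0.3195] [0.4968 0.3382]
blade .075/.017 [0.5922 0.3106] [0.5976 0.3287]
panel [[ 0.5753 -0.1926  0.047 ]
 [ 0.5749 -0.3099  0.047 ]
 [ 0.4573 -0.308   0.047 ]
 [ 0.457  -0.1893  0.047 ]] [ 0.5161 -0.2499  0.047 ]
board [[ 0.5929 -0.1769  0.009 ]
 [ 0.4477 -0.1698  0.009 ]
 [ 0.4404 -0.3189  0.009 ]]
box right [0.4684 0.4592 0.15  ] [0.537 0.46  0.15 ] phone [ 0.6145 -0.1178  0.03  ] [ 0.6911 -0.1099  0.15  ]
[0.1586 0.5264 0.2308]
```

drive_tool(offset=[[-0.95,-0.3,0],[-0.95,-0.3,0],[-0.95,-0.3,0],[-0.95,-0.3,0],[-0.95,-0.3,0],[-0.95,-0.3,0],[-0.95,-0.3,0],[-0.95,-0.3,0],[0,0,0.5],[0,0,0.5]], turn=[[0,0,0],[0,0,0],[0,0,0],[0,0,0],[0,0,0],[0,0,0],[0,0,0],[0,0,0],[0,0,-0.95],[0,0,-0.95]], hand=[1,1,1,1,1,1,1,1,1,1])

```text
time_s: 1.35
position: [0.4224, 0.3464, 0.1904]
tool_rot: [[-0.996, 0.092, -0.0], [0.092, 0.996, -0.0], [0.0, -0.0, -1.0]]
ft_force: [0.2, 0.4, 0.5]
grip_width: 0.0852
gripper_force: 0.0
```

```bash
python3 - <<'E'
from h import *
s=observe();c=camera_info("wrist");im=get_image("wrist");cv2.imwrite("pics/w1.png",im)
import json;json.dump({k:np.array(v).tolist() for k,v in c.items()},open("w1.json","w"))
print(s["time_s"],s["q"],s["position"],s["tool_rot"])
E
```

```text
1.35 [ 26.9362  23.3413  78.9467   0.0032  77.7417 -57.8141] [0.4224 0.3464 0.1904] [[-0.9958  0.0915 -0.0005]
 [ 0.0915  0.9958 -0.0002]
 [ 0.0005 -0.0002 -1.    ]]
```

View pics/w1.png

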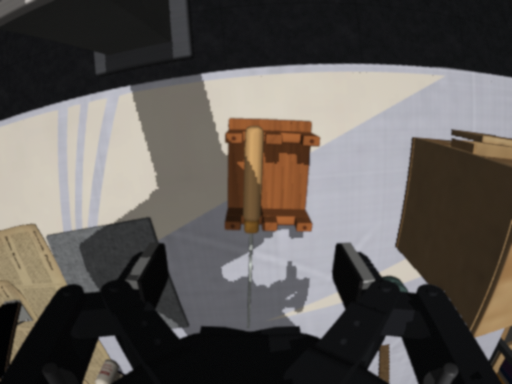

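```bash
python3 - <<'E'
from h import *
import json;c=json.load(open("w1.json"))
a=pt(c,254,128,.058,1);b=pt(c,251,232,.058,1)
print(a,b,np.linalg.norm(b-a),(a+b)/2,np.degrees(np.arctan2(*(b-a)[1::-1])))
for u,v in[(229,119),(311,121),(311,230),(227,230)]:print(pt(c,u,v,.04,1))
E
```

```text
[0.3704 0.3552 0.058 ] [0.4737 0.343  0.058 ] 0.10404372573778231 [0.4221 0.3491 0.058 ] -6.731164087203146
[0.3607 0.3318 0.04  ]
[0.3693 0.4122 0.04  ]
[0.4863 0.4078 0.04  ]
[0.4774 0.3167 0.04  ]
```

drive_tool(offset=[[-0.12,0,0.8],[0,0,0.8],[0,0,0.8],[0,0,0.8],[0,0,0.7],[0,0,0],[0,0,0],[0,0,0],[0,0,0],[0,0,0]], turn=[[0,0,0.1],[0,0,0],[0,0,0],[0,0,0],[0,0,0],[0,0,0],[0,0,0],[0,0,0],[0,0,0],[0,0,0]], hand=[1,1,1,1,1,1,0,0,0,0], newtons=60)

```text
time_s: 2.65
position: [0.4271, 0.3468, 0.036]
tool_rot: [[-0.995, 0.105, 0.001], [0.105, 0.995, 0.001], [-0.001, 0.001, -1.0]]
ft_force: [-1.5, 1.4, 1.9]
grip_width: 0.0171
gripper_force: 58.6
```

drive_tool(offset=[[0,0,-0.9],[0,0,-0.9],[0,0,-0.9],[0,-0.97,0],[0,-0.97,0],[0,-0.97,0],[0,-0.97,0],[-0.15,-0.97,0],[-0.15,-0.97,0],[0,-0.97,0]], turn=[[0,0,0],[0,0,0],[0,0,0],[0,0,0],[0,0,0],[0,0,0],[0,0,0],[0,0,0],[0,0,0],[0,0,-1]], hand=[0,0,0,0,0,0,0,0,0,0])

```text
time_s: 3.9
position: [0.4104, 0.0738, 0.1434]
tool_rot: [[-1.0, -0.003, 0.0], [-0.003, 1.0, -0.0], [-0.0, -0.0, -1.0]]
ft_force: [-0.3, 0.7, -1.4]
grip_width: 0.0167
gripper_force: 59.8
```

```bash
python3 - <<'E'
from h import *
s=observe();print(s["q"],s["position"],s["tool_rot"],s["grip_width"])
E
```

```text
[ -6.1716  14.3337 102.3613  -0.0078  63.3011 -96.3175] [0.4104 0.0738 0.1434] [[-1.     -0.0026  0.0001]
 [-0.0026  1.     -0.0001]
 [-0.0001 -0.0001 -1.    ]] 0.01673063115342925
```

drive_tool(offset=[[0,-0.95,0],[0,-0.95,0],[0,-0.95,0],[0,0,0],[0,0,0],[0,0,0],[0,0,0],[0,0,0],[0,0,0],[0,0,0]], turn=[[0,0,0],[0,0,0],[0,0,0],[-1,0,0],[-1,0,0],[-1,0,0],[-1,0,0],[-1,0,0],[-1,0,0],[-1,0,0]], hand=[0,0,0,0,0,0,0,0,0,0])

```text
time_s: 5.15
position: [0.4106, -0.0391, 0.1435]
tool_rot: [[-1.0, -0.0, 0.0], [-0.0, 0.741, 0.671], [-0.0, 0.671, -0.741]]
ft_force: [0.1, 0.4, -2.7]
grip_width: 0.0168
gripper_force: 59.9
```

```bash
python3 - <<'E'
from h import *
s=observe();print(s["q"],s["position"],s["tool_rot"],s["grip_width"])
E
```

```text
[ -42.0431   24.0857  101.0443   29.965    86.6112 -142.5496] [ 0.4106 -0.0391  0.1435] [[-1.     -0.0004  0.0002]
 [-0.0002  0.7413  0.6712]
 [-0.0005  0.6712 -0.7413]] 0.016844982101830167
```

```bash
cat > kin.py <<'E'
import numpy as np
from scipy.spatial.transform import Rotation as R
from scipy.optimize import least_squares
def fk(q,p):
    h,L1,L2,o1,o2,d=p;r=lambda a,x:R.from_euler(a,x,degrees=True)
    A=r('z',q[0]);B=A*r('y',q[1]);C=A*r('y',q[1]+q[2]);D=C*r('z',q[3]);E=D*r('y',q[4])
    pos=np.array([0,0,h])+A.apply([0,o1,0])+B.apply([0,0,L1])+C.apply([0,0,L2])+D.apply([0,o2,0])+E.apply([0,0,d])
    return pos,(E*r('z',q[5]))
data=[([60.888,21.807,74.336,0,83.858,-12.336],[.1586,.5264,.2308]),
([26.9362,23.3413,78.9467,.0032,77.7417,-57.8141],[.4224,.3464,.1904]),
([-6.1716,14.3337,102.3613,-.0078,63.3011,-96.3175],[.4104,.0738,.1434]),
([-42.0431,24.0857,101.0443,29.965,86.6112,-142.5496],[.4106,-.0391,.1435])]
f=lambda p:np.concatenate([fk(q,p)[0]-x for q,x in data])
P=least_squares(f,[.2,.4,.4,.1,0,.25]).x
lim=np.array([[-178,178],[-50.7,133.3],[12.7,142.1],[-81.4,261.4],[10,163.1],[-165.2,165.2]])
RC=fk(data[2][0],P)[1].inv()*R.from_matrix([[-1,-.0026,0],[-.0026,1,0],[0,0,-1]])
def ik(pos,rot,q0):
    rot=R.from_matrix(rot)
    def g(q):
        x,r=fk(q,P);return np.r_[(x-pos)*10,((r*RC).inv()*rot).as_rotvec()]
    s=least_squares(g,np.clip(q0,lim[:,0]+.1,lim[:,1]-.1),bounds=(lim[:,0],lim[:,1]),x_scale=30.)
    return s.x,np.abs(s.fun).max()
E
python3 - <<'E'
from kin import *
np.set_printoptions(precision=4,suppress=True)
print(P,np.abs(f(P)).max(),RC.as_rotvec(degrees=True))
print((fk(data[3][0],P)[1]*RC).as_matrix())
E
```

```text
[ 0.0161  0.5767  0.3053  0.1466 -0.0342  0.2893] 0.020732709667847016 [-0.0082 -0.0033 90.0004]
[[-1.     -0.0004  0.0002]
 [-0.0002  0.7412  0.6713]
 [-0.0004  0.6713 -0.7412]]
```

```bash
python3 - <<'E'
from kin import *
np.set_printoptions(precision=4,suppress=True)
names=["a1x","Cx","Dx","Ex","Ey"]
def fk2(q,p,on):
    pos,_=fk(q,p[:6]);r=lambda a,x:R.from_euler(a,x,degrees=True)
    A=r('z',q[0]);C=A*r('y',q[1]+q[2]);D=C*r('z',q[3]);E=D*r('y',q[4])
    for n,v in zip(on,p[6:]):
        F,i={"a1x":(A,0),"Cx":(C,0),"Dx":(D,0),"Ex":(E,0),"Ey":(E,1)}[n];e=np.zeros(3);e[i]=v;pos=pos+F.apply(e)
    return pos
for on in[["a1x"],["Cx"],["Dx"],["Ex"],["Cx","Dx"],["a1x","Cx"]]:
    s=least_squares(lambda p:np.concatenate([fk2(q,p,on)-x for q,x in data]),[.2,.4,.4,.1,0,.25]+[0]*len(on))
    print(on,s.x,np.abs(s.fun).max())
E
```

```text
['a1x'] [-0.0307  0.6541  0.3554  0.1116  0.0004  0.302  -0.0756] 0.022476968128088193
['Cx'] [ 0.1282  0.5386  0.35    0.1176 -0.0001  0.2578  0.1026] 0.00023590607344919912
['Dx'] [ 0.1053  0.5028  0.3479  0.1249 -0.0133  0.2331  0.0678] 0.023854511820328606
['Ex'] [-0.0572  0.6541  0.3554  0.1934 -0.0814  0.2756  0.0755] 0.022477113646020508
['Cx', 'Dx'] [ 0.1272  0.5396  0.3495  0.1178 -0.0003  0.2585  0.1029 -0.001 ] 0.0002123646559438752
['a1x', 'Cx'] [ 0.1293  0.5373  0.3494  0.118  -0.0005  0.2575  0.0011  0.1029] 0.00019239804802545502
```

```bash
python3 - <<'E'
s=open("kin.py").read()
s=s.replace("h,L1,L2,o1,o2,d=p;","h,L1,L2,o1,o2,d,cx=p;").replace("C.apply([0,0,L2])","C.apply([cx,0,L2])").replace("[.2,.4,.4,.1,0,.25]","[.13,.54,.35,.118,0,.258,.1]")
s+='''
def Rt(roll=0,yaw=0,pitch=0,flip=1):
    b=np.diag([flip,-flip,-1.]) 
    return (R.from_euler('z',yaw,degrees=True)*R.from_euler('y',pitch,degrees=True)*R.from_euler('x',roll,degrees=True)*R.from_matrix(b)).as_matrix()
'''
open("kin.py","w").write(s)
from kin import *
np.set_printoptions(precision=1,suppress=True)
print(np.abs(f(P)).max())
q=data[3][0]
print("lay",*ik([.41,-.04,.03],Rt(52,flip=-1),q))
qd,e=ik([.40,-.04,.15],Rt(0,flip=1),[-20,20,100,0,65,70]);print("down",qd,e)
qp,e=ik([.385,-.245,.01],Rt(0),qd);print("pick",qp,e)
qp,e=ik([.385,-.245,.15],Rt(0),qd);print("lift",qp,e)
q=qd
for y in(0,.13,.26): q,e=ik([.43,y,.12],Rt(0,5.8),q);print(y,q,e)
for ro,z in[(0,.03),(20,.04),(40,.06),(60,.08),(80,.09),(90,.095),(100,.1)]:
    q,e=ik([.44,.25-.1*ro/90,z],Rt(ro,5.8),q);print(ro,q,e)
E
```

```text
0.00023590547566126885
lay [ -44.9   40.7  105.3   34.7   78.5 -156.2] 1.622278866591266e-14
down [-22.7  12.4 103.8   0.   63.8  67.3] 1.942890293094024e-15
pick [-47.4  30.6 105.8   0.   43.6  42.6] 2.3217399343681243e-11
lift [-47.4  17.4  96.2   0.   66.4  42.6] 1.1326401623174584e-09
0 [-15.9  17.5 102.5   0.   60.   68.3] 2.2743667556428914e-10
0.13 [ 1.7 19.2 99.8  0.  61.1 85.9] 3.4967836978554284e-11
0.26 [ 17.6  23.8  91.8   0.   64.5 101.8] 1.0165369506229844e-10
0 [ 16.2  31.7  97.    0.   51.4 100.4] 6.905993338358783e-12
20 [  2.9  29.9 102.9  26.   51.3  69.9] 3.0454111454858435e-12
40 [ -9.8  31.9 106.   44.   63.2  46.5] 7.237266341775239e-15
60 [-19.5  37.8 106.8  53.   78.8  32.2] 8.881784197001252e-15
80 [-25.4  47.3 106.3  57.6  94.2  22.5] 1.6653345369377348e-15
90 [-27.1  52.3 105.5  59.1 101.9  18.9] 9.4062951871976e-13
100 [-27.9  57.2 104.6  60.4 109.6  16. ] 2.5003957238034502e-12
```

drive_tool(offset=[[0,-0.51,0.56],[0,-0.51,0.56],[0,-0.51,0.56],[0,-0.3,0.34],[0,-0.2,0.22],[0,0,0],[0,0,0],[0,0,0],[0,0,-0.4],[0,0,-0.6]], turn=[[0,0,0],[0,0,0],[0,0,0],[0,0,0],[0,0,0],[0,0,0],[0,0,0],[0,0,0],[0,0,0],[0,0,0]], hand=[0,0,0,0,0,0.34,0.34,0.34,0.34,0.34])

```text
time_s: 6.4
position: [0.4104, -0.066, 0.0528]
tool_rot: [[-1.0, -0.0, -0.001], [-0.001, 0.743, 0.669], [0.0, 0.669, -0.743]]
ft_force: [-0.1, 0.0, -0.4]
grip_width: 0.0291
gripper_force: 0.0
```

```bash
python3 - <<'E'
from h import *
s=observe();c=camera_info("top");im=get_image("top");sc=get_image("scene")
print(s["position"])
A=cv2.resize(im[130:270,230:370],(460,460),interpolation=cv2.INTER_CUBIC)
B=cv2.resize(sc[140:260,180:280],(335,402),interpolation=cv2.INTER_CUBIC)
C=np.zeros((460,800,3),np.uint8);C[:,:460]=A;C[:402,465:]=B;cv2.imwrite("pics/lay.png",C)
E
```

```text
[ 0.4104 -0.066   0.0528]
```

View pics/lay.png

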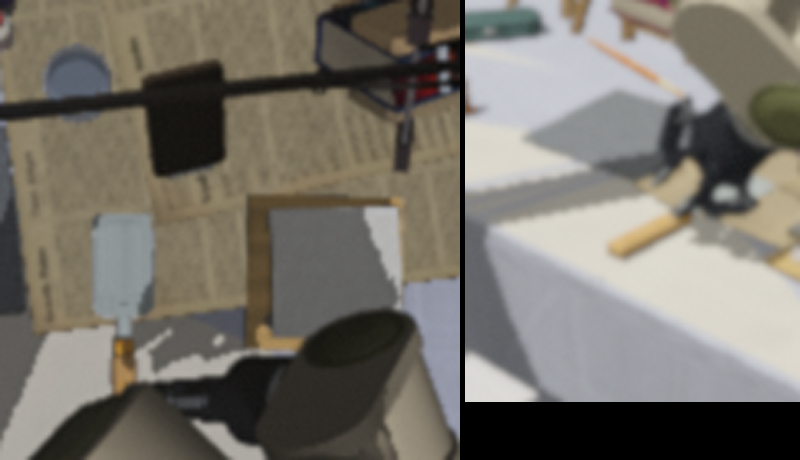

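drive_tool(offset=[[0,0.6,-0.67],[0,0.6,-0.67],[0,0.6,-0.67],[0,0,0],[0,0,0],[0,0,0],[0,0,0],[0,0,0],[0,0,0],[0,0,0]], turn=[[0,0,0],[0,0,0],[0,0,0],[1,0,0],[1,0,0],[1,0,0],[1,0,0],[1,0,0],[1,0,0],[1,0,0]], hand=[0.34,0.34,0.34,1,1,1,1,1,1,1])

```text
time_s: 7.75
position: [0.4103, -0.0657, 0.1598]
tool_rot: [[-1.0, -0.001, 0.0], [-0.001, 1.0, -0.003], [-0.0, -0.003, -1.0]]
ft_force: [-0.4, 0.2, -0.1]
grip_width: 0.0856
gripper_force: 0.0
```

drive_tool(offset=[[0,0,0],[0,0,0],[0,0,0],[0,0,0],[0,0,0],[0,0,0],[0,0,0],[0,0,0],[0,0,0],[0,0,0]], turn=[[0,0,1],[0,0,1],[0,0,1],[0,0,1],[0,0,1],[0,0,1],[0,0,1],[0,0,1],[0,0,1],[0,0,1]], hand=[1,1,1,1,1,1,1,1,1,1])

```text
time_s: 9.0
position: [0.4102, -0.0656, 0.1595]
tool_rot: [[-0.498, 0.867, -0.0], [0.867, 0.498, 0.001], [0.001, 0.0, -1.0]]
ft_force: [-0.3, -0.1, 0.8]
grip_width: 0.0854
gripper_force: 0.0
```

drive_tool(offset=[[0,0,0],[0,0,0],[0,0,0],[0,0,0],[0,0,0],[0,0,0],[0,0,0],[0,0,0],[0,0,0],[0,0,0]], turn=[[0,0,1],[0,0,1],[0,0,1],[0,0,1],[0,0,1],[0,0,1],[0,0,1],[0,0,1],[0,0,1],[0,0,1]], hand=[1,1,1,1,1,1,1,1,1,1])

```text
time_s: 10.25
position: [0.4102, -0.0656, 0.1595]
tool_rot: [[0.502, 0.865, -0.0], [0.865, -0.502, 0.001], [0.001, -0.001, -1.0]]
ft_force: [0.0, 0.2, -0.3]
grip_width: 0.0854
gripper_force: 0.0
```

drive_tool(offset=[[0,0,0],[0,0,0],[0,0,0],[0,0,0],[0,0,0],[0,0,0],[0,0,0],[0,0,0],[0,0,0],[0,0,0]], turn=[[0,0,1],[0,0,1],[0,0,1],[0,0,1],[0,0,1],[0,0,1],[0,0,1],[0,0,1],[0,0,1],[0,0,1]], hand=[1,1,1,1,1,1,1,1,1,1])

```text
time_s: 11.5
position: [0.4102, -0.0656, 0.1595]
tool_rot: [[1.0, -0.002, -0.001], [-0.002, -1.0, 0.001], [-0.001, -0.001, -1.0]]
ft_force: [-0.2, -0.0, -0.6]
grip_width: 0.0859
gripper_force: 0.0
```

```bash
python3 - <<'E'
from h import *
s=observe();c=camera_info("wrist");im=get_image("wrist");cv2.imwrite("pics/w2.png",im)
import json;json.dump({k:np.array(v).tolist() for k,v in c.items()},open("w2.json","w"))
print(s["time_s"],s["q"],s["position"],s["tool_rot"])
t=camera_info("top");f=lambda x,y:pt(t,(x+.5)/3.286-.5+230,(y+.5)/3.286-.5+130,.002)
print(f(124,213),f(122,318),f(92,266),f(155,266))
E
```

```text
11.5 [-25.5425  12.9    101.0722   0.0403  66.0792  64.5651] [ 0.4102 -0.0656  0.1595] [[ 1.     -0.0022 -0.0005]
 [-0.0022 -1.      0.001 ]
 [-0.0005 -0.001  -1.    ]]
[ 0.5792 -0.0568  0.002 ] [ 0.4782 -0.0523  0.002 ] [ 0.5287 -0.0247  0.002 ] [ 0.5274 -0.0853  0.002 ]
```

View pics/w2.png

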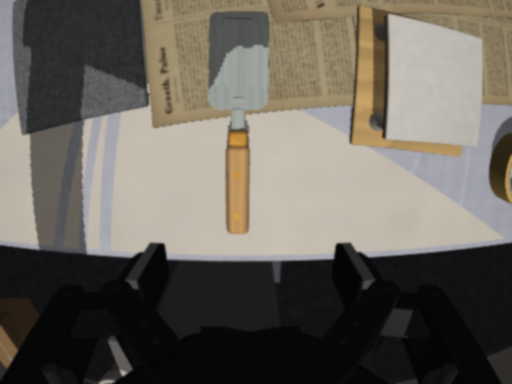

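```bash
python3 - <<'E'
from h import *
import json;c=json.load(open("w2.json"))
p=lambda u,v,z:pt(c,u,v,z,1)[:2]
print("handle",p(238,233,.012),p(238,130,.012),"blade",p(239.5,11,.002),p(238,109,.002))
print("panel",[p(*q,.047) for q in[(388,14),(483,39),(478,146),(386,138)]], np.mean([p(*q,.047) for q in[(388,14),(483,39),(478,146),(386,138)]],0))
print("board",[p(*q,.009) for q in[(360,5),(351,144),(460,155)]])
E
```

```text
handle [ 0.3504 -0.0524] [ 0.4592 -0.0539] blade [ 0.5814 -0.0554] [ 0.4796 -0.0537]
panel [array([ 0.5759, -0.1912]), array([ 0.5757, -0.3121]), array([ 0.4581, -0.31  ]), array([ 0.4586, -0.1905])] [ 0.5171 -0.251 ]
board [array([ 0.5945, -0.178 ]), array([ 0.4466, -0.1692]), array([ 0.441 , -0.3165])]
```

drive_tool(offset=[[-0.25,-0.33,0.7],[0,0,0.8],[0,0,0.8],[0,0,0.7],[0,0,0.6],[0,0,0.36],[0,0,0],[0,0,0],[0,0,0],[0,0,0]], turn=[[0,0,0.1],[0,0,0],[0,0,0],[0,0,0],[0,0,0],[0,0,0],[0,0,0],[0,0,0],[0,0,0],[0,0,0]], hand=[1,1,1,1,1,1,0,0,0,0], newtons=110)

```text
time_s: 12.8
position: [0.4008, -0.0532, 0.0026]
tool_rot: [[1.0, -0.01, 0.001], [-0.01, -1.0, -0.001], [0.001, 0.001, -1.0]]
ft_force: [-1.8, 0.8, 11.2]
grip_width: 0.0214
gripper_force: 108.5
```

```bash
python3 - <<'E'
from kin import *
np.set_printoptions(precision=1,suppress=True)
q=[-25,13,101,0,66,64]
for p in[(.40,-.053,.1),(.33,-.1,.1),(.26,-.14,.1),(.262,-.236,.1),(.262,-.236,.018),(.388,-.241,.018),(.388,-.241,.12),(.40,0,.12),(.43,.25,.12)]:
    q,e=ik(p,Rt(0,-2.5 if p[1]<0 else 5.8,-1.9),q);print(p,q,e)
E
```

```text
(0.4, -0.053, 0.1) [-25.   16.4 109.2   0.9  52.6  67. ] 6.770373169295289e-11
(0.33, -0.1, 0.1) [-37.7  11.3 117.3   1.4  49.8  53.9] 6.299480029038901e-10
(0.26, -0.14, 0.1) [-53.2   6.7 123.8   2.   48.3  38.1] 3.0531133177191805e-15
(0.262, -0.236, 0.1) [-62.8  12.2 116.    2.1  50.9  28.4] 4.0745185003743245e-13
(0.262, -0.236, 0.018) [-62.8  23.3 122.4   3.   33.3  27.2] 2.626371342628886e-14
(0.388, -0.241, 0.018) [-47.5  29.3 106.5   2.   42.9  43.5] 1.456126885734932e-13
(0.388, -0.241, 0.12) [-47.5  19.2  99.8   1.6  59.7  44.2] 1.9482516043967026e-10
(0.4, 0, 0.12) [-17.6  14.1 108.    0.9  56.2  66.1] 5.960642705327491e-12
(0.43, 0.25, 0.12) [ 16.7  22.7  93.8  -0.4  61.7 101.1] 3.348349375542625e-10
```

drive_tool(offset=[[0,0,-1],[0,0,-1],[-0.58,0.74,0],[-0.58,0.74,0],[-0.58,0.74,0],[-0.58,0.74,0],[-0.58,0.74,0],[-0.57,0.73,0],[0,0,0],[0,0,0]], turn=[[0,0,0],[0,0,0],[0,0,0],[0,0,0],[0,0,0],[0,0,0],[0,0.32,0],[0,0,0.32],[0,0,0],[0,0,0]], hand=[0,0,0,0,0,0,0,0,0,0])

```text
time_s: 14.05
position: [0.26, -0.2284, 0.081]
tool_rot: [[0.998, -0.044, 0.033], [-0.044, -0.999, -0.0], [0.033, -0.001, -0.999]]
ft_force: [0.2, 1.0, -1.7]
grip_width: 0.021
gripper_force: 108.5
```

```bash
python3 - <<'E'
from h import *
s=observe();c=camera_info("wrist");im=get_image("wrist")
import json;json.dump({k:np.array(v).tolist() for k,v in c.items()},open("w3.json","w"))
sc=get_image("scene");B=cv2.resize(sc[150:270,190:350],None,fx=3,fy=3,interpolation=cv2.INTER_CUBIC)
C=np.zeros((600,800,3),np.uint8);C[:384,:512]=im;C[240:600,320:800]=B;cv2.imwrite("pics/w3.png",C)
print(s["time_s"],s["position"],s["tool_rot"],s["grip_width"])
E
```

```text
14.05 [ 0.26   -0.2284  0.081 ] [[ 0.9985 -0.0435  0.0335]
 [-0.0435 -0.9991 -0.    ]
 [ 0.0334 -0.0014 -0.9994]] 0.021004383309945918
```

View pics/w3.png

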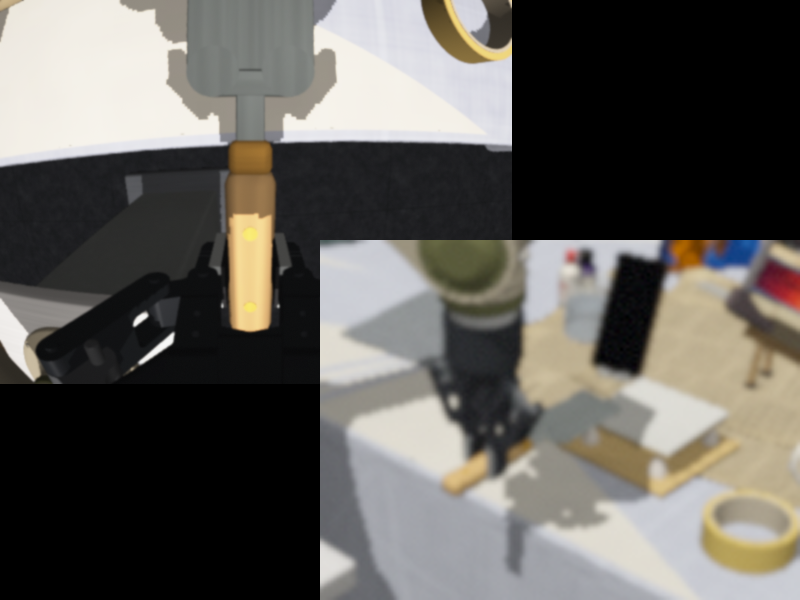

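```bash
python3 - <<'E'
from h import *
import json;c=json.load(open("w3.json"))
z=.0865
for q in[(251,320),(250.5,145),(188,70),(313.5,70),(187,10),(314,10)]:print(q,pt(c,*q,z+(.009 if q[1]>100 else 0),1)[:2])
E
```

```text
(251, 320) [ 0.222  -0.2272]
(250.5, 145) [ 0.3163 -0.2309]
(188, 70) [ 0.3526 -0.2035]
(313.5, 70) [ 0.3501 -0.2618]
(187, 10) [ 0.3831 -0.2038]
(314, 10) [ 0.3805 -0.2639]
```

drive_tool(offset=[[0,0.05,0.53],[0,0,0.53],[0,0,0.53],[0,0,0],[0.5,0,0.016],[0.5,0,0.016],[0.55,0,0.016],[0.6,0,0.016],[0.6,0,0.016],[0.4,0,0.016]], turn=[[0,0,0],[0,0,0],[0,0,0],[0,0,0],[0,0,0],[0,0,0],[0,0,0],[0,0,0],[0,0,0],[0,0,0]], hand=[0,0,0,0,0,0,0,0,0,0])

```text
time_s: 15.4
position: [0.3894, -0.2361, 0.0188]
tool_rot: [[0.999, -0.042, 0.034], [-0.042, -0.999, -0.001], [0.034, -0.0, -0.999]]
ft_force: [-0.6, -0.4, -1.9]
grip_width: 0.0211
gripper_force: 108.5
```

```bash
python3 - <<'E'
from h import *
s=observe();sc=get_image("scene");B=cv2.resize(sc[150:270,190:350],None,fx=4,fy=4,interpolation=cv2.INTER_CUBIC)
cv2.imwrite("pics/s4.png",B)
print(s["time_s"],s["position"],s["ft_force"],s["wrist_torque"])
E
```

```text
15.4 [ 0.3894 -0.2361  0.0188] [-0.6015 -0.4422 -1.881 ] [-0.0302  0.0555 -0.0491]
```

View pics/s4.png

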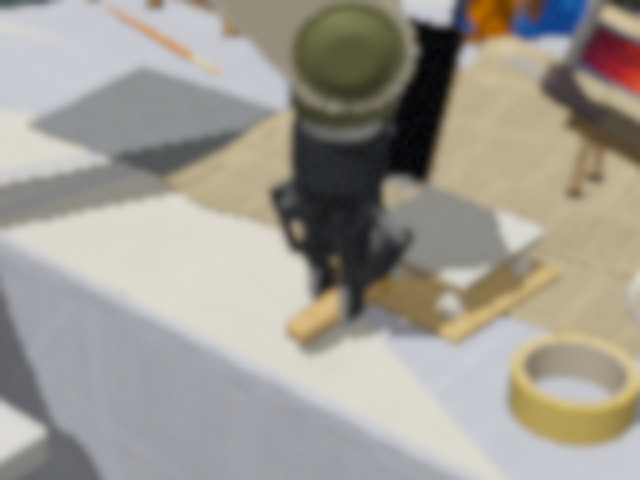

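drive_tool(offset=[[0,0,-0.15],[0,0,-0.15],[0,0,-0.15],[0,0,-0.2],[0,0,-0.3],[0,0,-0.35],[0,0,-0.35],[0,0,-0.3],[0,0,-0.2],[0,0,-0.1]], turn=[[0,0,0],[0,0,0],[0,0,0],[0,0,0],[0,0,0],[0,0,0],[0,0,0],[0,0,0],[0,0,0],[0,0,0]], hand=[0,0,0,0,0,0,0,0,0,0])

```text
time_s: 16.7
position: [0.385, -0.2364, 0.1081]
tool_rot: [[0.998, -0.043, 0.034], [-0.043, -0.999, -0.001], [0.034, -0.001, -0.999]]
ft_force: [-0.5, -0.2, -2.8]
grip_width: 0.0211
gripper_force: 108.4
```

```bash
cat > panel.py <<'E'
from h import *
def white(z,n="wrist",roi=None,thr=150):
    c=camera_info(n);im=get_image(n);hsv=cv2.cvtColor(im,cv2.COLOR_BGR2HSV)
    m=((hsv[...,1]<25)&(hsv[...,2]>thr)).astype(np.uint8)
    if roi:
        k=np.zeros_like(m);k[roi[1]:roi[3],roi[0]:roi[2]]=1;m*=k
    n_,l,s,_=cv2.connectedComponentsWithStats(m);i=1+np.argmax(s[1:,4])
    cn,_=cv2.findContours((l==i).astype(np.uint8),0,2);cn=max(cn,key=cv2.contourArea)
    ap=cv2.approxPolyDP(cn,6,True)[:,0]
    return ap,np.array([pt(c,*p,z,n=="wrist") for p in ap]),im
E
python3 - <<'E'
from panel import *
s=observe();print(s["position"],s["ft_force"],s["wrist_torque"])
for n in("wrist","top"):
    a,w,im=white(s["position"][2]+.018,n,None if n=="wrist" else(290,170,380,260));print(a.tolist());print(w[:,:2])
    cv2.imwrite(f"pics/l_{n}.png",im)
E
```

```text
[ 0.385  -0.2364  0.1081] [-0.4518 -0.1667 -2.8217] [0.0292 0.225  0.0346]
[[511, 61], [407, 56], [401, 42], [379, 83], [346, 116], [344, 131], [267, 130], [274, 164], [446, 242], [305, 264], [511, 238], [511, 124], [503, 122]]
[[ 0.4914 -0.3893]
 [ 0.4826 -0.3129]
 [ 0.4891 -0.3101]
 [ 0.4686 -0.2974]
 [ 0.4533 -0.281 ]
 [ 0.4467 -0.2801]
 [ 0.4477 -0.2462]
 [ 0.4329 -0.2487]
 [ 0.3875 -0.3449]
 [ 0.3834 -0.263 ]
 [ 0.3826 -0.4057]
 [ 0.4546 -0.3884]
 [ 0.4551 -0.3805]]
[[290, 225], [290, 259], [328, 254], [321, 237]]
[[ 0.4825 -0.1143]
 [ 0.3879 -0.1115]
 [ 0.3993 -0.2179]
 [ 0.447  -0.2001]]
```

drive_tool(offset=[[-0.1,-0.2,0],[-0.2,-0.4,0],[-0.2,-0.6,0],[-0.1,-0.7,0],[0,-0.7,0],[0,-0.7,0],[0,-0.7,0],[0,-0.7,0],[0,-0.7,0],[0,-0.7,0]], turn=[[0,0,0],[0,0,0],[0,0,0],[0,0,0],[0,0,0],[0,0,0],[0,0,0],[0,0,-0.1],[0,0,-0.1],[0,0,-0.1]], hand=[0,0,0,0,0,0,0,0,0,0])

```text
time_s: 18.05
position: [0.3695, 0.0101, 0.1069]
tool_rot: [[0.999, -0.012, 0.033], [-0.012, -1.0, 0.0], [0.033, -0.0, -0.999]]
ft_force: [0.0, -0.5, -2.1]
grip_width: 0.0213
gripper_force: 108.4
```

drive_tool(offset=[[0.1,-0.7,0],[0.2,-0.7,0],[0.2,-0.7,0],[0.2,-0.7,0],[0.2,-0.7,0],[0.2,-0.7,0],[0.2,-0.7,0],[0.1,-0.6,0],[0,-0.4,0],[0,-0.2,0]], turn=[[0,0,-0.1],[0,0,-0.1],[0,0,-0.1],[0,0,-0.1],[0,0,-0.1],[0,0,-0.1],[0,0,-0.1],[0,0,-0.1],[0,0,0],[0,0,0]], hand=[0,0,0,0,0,0,0,0,0,0])

```text
time_s: 19.3
position: [0.4188, 0.2542, 0.1085]
tool_rot: [[0.997, 0.072, 0.033], [0.072, -0.997, -0.001], [0.032, 0.003, -0.999]]
ft_force: [-0.1, 0.4, -2.4]
grip_width: 0.0213
gripper_force: 108.4
```

```bash
python3 - <<'E'
from h import *
s=observe();print(s["time_s"],s["position"],s["tool_rot"],s["ft_force"],s["wrist_torque"])
cv2.imwrite("pics/w5.png",get_image("wrist"));cv2.imwrite("pics/t5.png",get_image("top"));cv2.imwrite("pics/s5.png",get_image("scene"))
E
```

```text
19.3 [0.4188 0.2542 0.1085] [[ 0.9969  0.0722  0.0326]
 [ 0.0722 -0.9974 -0.0006]
 [ 0.0325  0.0029 -0.9995]] [-0.0894  0.4467 -2.389 ] [-0.0471  0.239  -0.0144]
```

```bash
python3 - <<'E'
from h import *
b=cv2.imread("pics/w5.png")
for v in(20,60,90): print(v,[(u,b[v,u].tolist()) for u in range(100,440,12)])
print([(v,b[v,200].tolist()) for v in range(70,180,6)]);print([(v,b[v,330].tolist()) for v in range(70,180,6)])
E
```

```text
20 [(100, [206, 197, 196]), (112, [208, 199, 198]), (124, [211, 202, 202]), (136, [160, 156, 155]), (148, [116, 122, 124]), (160, [117, 123, 125]), (172, [117, 122, 125]), (184, [117, 122, 126]), (196, [116, 122, 124]), (208, [116, 122, 125]), (220, [117, 123, 126]), (232, [117, 123, 126]), (244, [118, 123, 126]), (256, [119, 126, 128]), (268, [120, 125, 129]), (280, [120, 126, 129]), (292, [120, 126, 129]), (304, [119, 125, 128]), (316, [119, 124, 127]), (328, [119, 125, 127]), (340, [119, 125, 127]), (352, [119, 125, 128]), (364, [119, 126, 129]), (376, [117, 123, 126]), (388, [117, 123, 126]), (400, [117, 123, 126]), (412, [64, 64, 63]), (424, [57, 56, 56]), (436, [62, 62, 61])]
60 [(100, [212, 203, 202]), (112, [212, 202, 201]), (124, [211, 201, 200]), (136, [203, 197, 198]), (148, [179, 186, 191]), (160, [118, 124, 127]), (172, [118, 123, 127]), (184, [119, 125, 128]), (196, [122, 128, 131]), (208, [121, 127, 130]), (220, [123, 129, 131]), (232, [123, 129, 132]), (244, [121, 127, 130]), (256, [122, 127, 131]), (268, [122, 127, 130]), (280, [122, 128, 130]), (292, [123, 129, 132]
[... 1164 characters left out ...]
8, [96, 96, 97]), (124, [119, 113, 113]), (130, [119, 113, 112]), (136, [120, 114, 114]), (142, [119, 128, 134]), (148, [118, 128, 133]), (154, [119, 127, 134]), (160, [119, 127, 134]), (166, [118, 127, 134]), (172, [118, 128, 133]), (178, [118, 128, 133])]
[(70, [121, 128, 131]), (76, [121, 127, 130]), (82, [122, 128, 130]), (88, [121, 128, 131]), (94, [123, 129, 132]), (100, [125, 131, 134]), (106, [125, 132, 134]), (112, [113, 118, 121]), (118, [64, 63, 62]), (124, [56, 55, 54]), (130, [73, 73, 71]), (136, [133, 132, 129]), (142, [184, 194, 200]), (148, [216, 228, 232]), (154, [217, 228, 233]), (160, [217, 228, 233]), (166, [217, 229, 234]), (172, [217, 229, 233]), (178, [217, 228, 233])]
```

```bash
cat > plan.py <<'E'
# rolls about the pivot edge; prints rows in tool units from a start pose
import numpy as np
from scipy.spatial.transform import Rotation as R
def rows(pos,rot,wps,n):
    """wps: list of (pos,rot); n rows each; lists offset/turn in units"""
    out=[]
    for (p,r),k in zip(wps,n):
        T=(R.from_matrix(rot).inv()*R.from_matrix(r)).as_rotvec(degrees=True)/6
        d=np.asarray(p)-pos;cur=np.asarray(rot)
        for i in range(k):
            out.append((cur.T@d/k/.04,T/k)); cur=cur@R.from_rotvec(T/k*6,degrees=True).as_matrix()
        pos,rot=np.asarray(p),np.asarray(r)
    return out
E
python3 - <<'E'
from h import *
c=camera_info("wrist");s=observe();z=s["position"][2]+.018
Rm=np.array(s["tool_rot"]);p=np.array(s["position"])
for q in[(141,90),(141,40),(406.5,90),(408,40),(200,115.5),(330,113)]:
    w=pt(c,*q,z,1);print(q,w[:2],Rm.T@(w-p))
E
```

```text
(141, 90) [0.4979 0.307 ] [ 0.0827 -0.0477 -0.0154]
(141, 40) [0.5207 0.3088] [ 0.1056 -0.0479 -0.0147]
(406.5, 90) [0.5089 0.1879] [ 0.0851  0.0719 -0.015 ]
(408, 40) [0.5333 0.1883] [ 0.1095  0.0731 -0.0142]
(200, 115.5) [0.4873 0.2798] [ 0.0702 -0.0214 -0.0158]
(330, 113) [0.4928 0.2244] [ 0.0717  0.0342 -0.0155]
```

```bash
cat >> plan.py <<'E'
yaw=4.2;sx=np.array([np.cos(np.radians(yaw)),np.sin(np.radians(yaw)),0]);sy=np.array([-sx[1],sx[0],0])
Pm=np.array([.562,.1947,0])
def wp(phi,R0,up=0,dy=0,L=.0725):
    a=np.radians(phi)
    p=Pm-.131*sx+(L*np.cos(a)+.007*np.sin(a)+dy)*sy+np.array([0,0,.008+L*np.sin(a)-.007*np.cos(a)+up])
    return p,R.from_rotvec(phi*sx,degrees=True).as_matrix()@R0
def show(o):
    for a,t in o:print(np.round(a,2).tolist(),np.round(t,2).tolist())
E
python3 - <<'E'
from plan import *
from h import observe
s=observe();p,r=np.array(s["position"]),np.array(s["tool_rot"])
np.save("R0.npy",r)
show(rows(p,r,[wp(10,r,.001)],[8]))
E
```

```text
[0.01, -0.01, 0.29] [0.21, -0.0, 0.01]
[0.01, -0.01, 0.29] [0.21, -0.0, 0.01]
[0.01, 0.0, 0.29] [0.21, -0.0, 0.01]
[0.01, 0.01, 0.29] [0.21, -0.0, 0.01]
[0.01, 0.01, 0.29] [0.21, -0.0, 0.01]
[0.01, 0.02, 0.29] [0.21, -0.0, 0.01]
[0.01, 0.03, 0.29] [0.21, -0.0, 0.01]
[0.01, 0.03, 0.29] [0.21, -0.0, 0.01]
```

drive_tool(offset=[[0.01,-0.01,0.15],[0.01,-0.01,0.25],[0.01,0,0.3],[0.01,0,0.35],[0.01,0.01,0.35],[0.01,0.01,0.3],[0.01,0.02,0.25],[0.01,0.03,0.2],[0,0.03,0.17],[0,0,0]], turn=[[0.21,0,0.01],[0.21,0,0.01],[0.21,0,0.01],[0.21,0,0.01],[0.21,0,0.01],[0.21,0,0.01],[0.21,0,0.01],[0.21,0,0.01],[0,0,0],[0,0,0]], hand=[0,0,0,0,0,0,0,0,0,0])

```text
time_s: 20.7
position: [0.4256, 0.2584, 0.0154]
tool_rot: [[0.998, 0.067, 0.02], [0.063, -0.983, 0.174], [0.032, -0.172, -0.985]]
ft_force: [0.1, 0.5, -2.3]
grip_width: 0.0214
gripper_force: 108.4
```

```bash
python3 - <<'E'
from plan import *
from h import *
s=observe();p,r=np.array(s["position"]),np.array(s["tool_rot"]);R0=np.load("R0.npy")
print(p,wp(10,R0),s["ft_force"],s["wrist_torque"],s["q"])
im=get_image("wrist");cv2.imwrite("pics/w6.png",im);c=camera_info("wrist")
g=cv2.cvtColor(im,cv2.COLOR_BGR2GRAY).astype(int)
for v in(40,90):
    d=np.abs(g[v,8:]-g[v,:-8]);print(v,[(u+4,d[u]) for u in range(90,450) if d[u]>22 and d[u]==d[max(0,u-6):u+7].max()])
show(rows(p,r,[wp(a,R0) for a in range(14,51,4)],[1]*10))
E
```

```text
[0.4256 0.2584 0.0154] (array([0.426 , 0.2575, 0.0137]), array([[ 0.9973,  0.0706,  0.0204],
       [ 0.0661, -0.9828,  0.1726],
       [ 0.0322, -0.1708, -0.9848]])) [ 0.0686  0.4619 -2.3293] [-0.1371  0.1713  0.0416] [ 12.508   31.3578 103.3061  14.0667  42.8604  88.6107]
40 [(134, np.int64(75)), (135, np.int64(75)), (403, np.int64(73))]
90 [(95, np.int64(99)), (113, np.int64(94)), (136, np.int64(83)), (404, np.int64(80)), (405, np.int64(80))]
[0.01, 0.02, -0.09] [0.65, -0.0, -0.01]
[0.0, -0.01, -0.13] [0.67, -0.0, 0.02]
[0.0, -0.01, -0.13] [0.67, -0.0, 0.02]
[0.0, -0.01, -0.13] [0.67, -0.0, 0.02]
[0.0, -0.01, -0.13] [0.67, -0.0, 0.02]
[0.0, -0.01, -0.13] [0.67, -0.0, 0.02]
[0.0, -0.01, -0.13] [0.67, -0.0, 0.02]
[0.0, -0.01, -0.13] [0.67, -0.0, 0.02]
[0.0, -0.01, -0.13] [0.67, -0.0, 0.02]
[0.0, -0.01, -0.13] [0.67, -0.0, 0.02]
```

drive_tool(offset=[[0.01,0.02,-0.09],[0,-0.01,-0.13],[0,-0.01,-0.13],[0,-0.01,-0.13],[0,-0.01,-0.13],[0,-0.01,-0.13],[0,-0.01,-0.13],[0,-0.01,-0.13],[0,-0.01,-0.13],[0,-0.01,-0.13]], turn=[[0.65,0,0],[0.67,0,0.02],[0.67,0,0.02],[0.67,0,0.02],[0.67,0,0.02],[0.67,0,0.02],[0.67,0,0.02],[0.67,0,0.02],[0.67,0,0.02],[0.67,0,0.02]], hand=[0,0,0,0,0,0,0,0,0,0])

```text
time_s: 22.0
position: [0.4264, 0.237, 0.0614]
tool_rot: [[0.999, 0.05, -0.021], [0.048, -0.64, 0.767], [0.025, -0.767, -0.641]]
ft_force: [-0.4, -0.8, -1.6]
grip_width: 0.0215
gripper_force: 108.6
```

```bash
python3 - <<'E'
from plan import *
from h import *
s=observe();p,r=np.array(s["position"]),np.array(s["tool_rot"]);R0=np.load("R0.npy")
print(p,r,wp(50,R0),s["ft_force"],s["wrist_torque"],s["q"])
im=get_image("wrist");cv2.imwrite("pics/w7.png",im)
g=cv2.cvtColor(im,cv2.COLOR_BGR2GRAY).astype(int)
for v in(40,90):
    d=np.abs(g[v,8:]-g[v,:-8]);print(v,[(u+4,d[u]) for u in range(90,450) if d[u]>22 and d[u]==d[max(0,u-6):u+7].max()])
show(rows(p,r,[wp(a,R0) for a in range(54,87,4)],[1]*9))
sc=get_image("scene");cv2.imwrite("pics/s7.png",sc);tp=get_image("top")
A=cv2.resize(tp[150:290,130:270],(280,280));C=np.zeros((600,800,3),np.uint8);C[:384,:512]=im;C[:280,515:795]=A
C[384:,:]=0;B=cv2.resize(sc[130:237,120:270],(300,214));C[386:600,:300]=B;cv2.imwrite("pics/c7.png",C)
E
```

```text
[0.4264 0.237  0.0614] [[ 0.9985  0.0497 -0.0207]
 [ 0.0478 -0.6397  0.7672]
 [ 0.0249 -0.767  -0.6411]] (array([0.4275, 0.2369, 0.059 ]), array([[ 0.9987,  0.0457, -0.023 ],
       [ 0.0471, -0.6434,  0.7641],
       [ 0.0201, -0.7641, -0.6447]])) [-0.4033 -0.7903 -1.5812] [-0.5589  0.0937  0.082 ] [-10.4972  34.3157 111.0636  56.5401  64.1108  36.282 ]
40 [(103, np.int64(116)), (284, np.int64(72)), (430, np.int64(75))]
90 [(151, np.int64(143)), (266, np.int64(65)), (426, np.int64(77)), (427, np.int64(77))]
[0.03, 0.04, -0.09] [0.62, -0.02, 0.06]
[0.0, -0.01, -0.13] [0.67, -0.0, 0.02]
[0.0, -0.01, -0.13] [0.67, -0.0, 0.02]
[0.0, -0.01, -0.13] [0.67, -0.0, 0.02]
[0.0, -0.01, -0.13] [0.67, -0.0, 0.02]
[0.0, -0.01, -0.13] [0.67, -0.0, 0.02]
[0.0, -0.01, -0.13] [0.67, -0.0, 0.02]
[0.0, -0.01, -0.13] [0.67, -0.0, 0.02]
[0.0, -0.01, -0.13] [0.67, -0.0, 0.02]
```

View pics/c7.png

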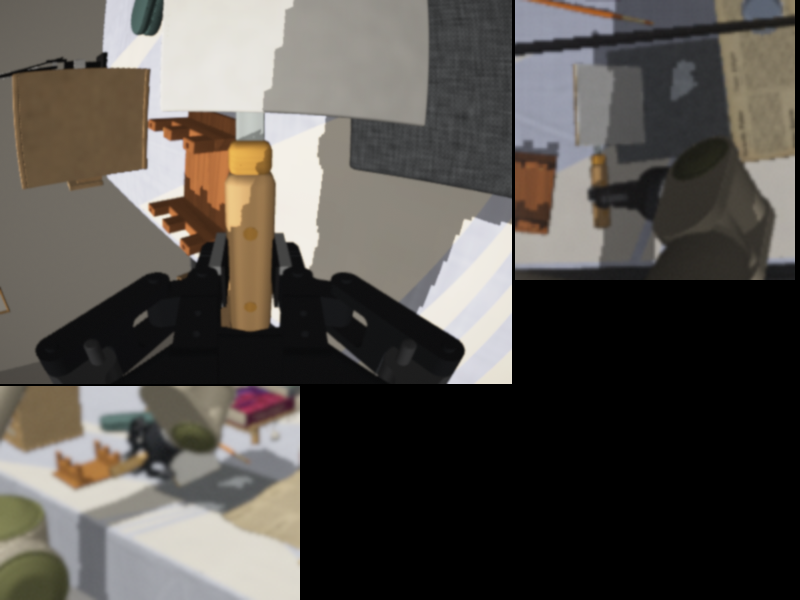

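```bash
python3 - <<'E'
from plan import *
from h import *
s=observe();p,r=np.array(s["position"]),np.array(s["tool_rot"]);R0=np.load("R0.npy")
show(rows(p,r,[wp(a,R0,dy=-.006,L=.081) for a in range(54,87,4)],[1]*9))
E
```

```text
[0.04, -0.09, -0.23] [0.65, -0.02, 0.04]
[0.0, -0.01, -0.14] [0.67, -0.0, 0.02]
[0.0, -0.01, -0.14] [0.67, -0.0, 0.02]
[0.0, -0.01, -0.14] [0.67, -0.0, 0.02]
[0.0, -0.01, -0.14] [0.67, -0.0, 0.02]
[0.0, -0.01, -0.14] [0.67, -0.0, 0.02]
[0.0, -0.01, -0.14] [0.67, -0.0, 0.02]
[0.0, -0.01, -0.14] [0.67, -0.0, 0.02]
[0.0, -0.01, -0.14] [0.67, -0.0, 0.02]
```

drive_tool(offset=[[0.02,-0.03,-0.15],[0,-0.01,-0.14],[0,-0.01,-0.14],[0,-0.01,-0.14],[0,-0.01,-0.14],[0,-0.01,-0.14],[0,-0.01,-0.14],[0,-0.01,-0.14],[0,0,0],[0,0,0]], turn=[[0.65,0,0.02],[0.67,0,0.02],[0.67,0,0.02],[0.67,0,0.02],[0.67,0,0.02],[0.67,0,0.02],[0.67,0,0.02],[0.67,0,0.02],[0,0,0],[0,0,0]], hand=[0,0,0,0,0,0,0,0,0,0])

```text
time_s: 23.4
position: [0.4279, 0.1996, 0.0841]
tool_rot: [[0.999, 0.014, -0.04], [0.042, -0.14, 0.989], [0.008, -0.99, -0.14]]
ft_force: [-0.5, 0.4, -1.4]
grip_width: 0.0213
gripper_force: 108.7
```

```bash
python3 - <<'E'
from plan import *
from h import *
s=observe();p,r=np.array(s["position"]),np.array(s["tool_rot"]);R0=np.load("R0.npy")
print(p,r,wp(82,R0,dy=-.006,L=.081)[0],s["ft_force"],s["wrist_torque"],s["q"])
im=get_image("wrist");cv2.imwrite("pics/w8.png",im);cv2.imwrite("pics/s8.png",get_image("scene"));tp=get_image("top");cv2.imwrite("pics/t8.png",tp)
g=cv2.cvtColor(im,cv2.COLOR_BGR2GRAY).astype(int)
for v in(40,90):
    d=np.abs(g[v,8:]-g[v,:-8]);print(v,[(u+4,int(d[u]),im[v,u+12].tolist()) for u in range(60,480) if d[u]>22 and d[u]==d[max(0,u-6):u+7].max()])
E
```

```text
[0.4279 0.1996 0.0841] [[ 0.9991  0.0139 -0.0404]
 [ 0.042  -0.1396  0.9893]
 [ 0.0081 -0.9901 -0.1401]] [0.4305 0.1973 0.0872] [-0.4722  0.4488 -1.3825] [-0.6673  0.0295  0.0249] [-22.5998  48.6345 111.4381  63.8798  90.6083  17.5322]
40 [(152, 55, [152, 160, 163]), (424, 38, [132, 130, 129]), (450, 69, [59, 58, 57])]
90 [(152, 57, [154, 162, 165]), (422, 74, [136, 134, 133]), (430, 61, [138, 136, 135]), (439, 81, [63, 62, 61])]
```

drive_tool(offset=[[0,-0.21,0],[0,-0.21,0],[0,-0.21,0],[0,0,-0.12],[0,0,-0.13],[0,0,-0.13],[0,0,-0.13],[0,0,-0.13],[0,0,-0.13],[0,0,-0.13]], turn=[[0,0,0],[0,0,0],[0,0,0],[0.19,0,0],[0.19,0,0],[0.19,0,0],[0.19,0,0],[0.19,0,0],[0.19,0,0],[0.19,0,0]], hand=[0,0,0,0,0,0,0,0,0,0])

```text
time_s: 24.8
position: [0.4291, 0.1664, 0.1118]
tool_rot: [[0.999, 0.008, -0.041], [0.041, 0.003, 0.999], [0.008, -1.0, 0.003]]
ft_force: [0.2, 0.1, -1.7]
grip_width: 0.0212
gripper_force: 108.7
```

```bash
cat > see.py <<'E'
from h import *
import sys
s=observe();print(s["time_s"],s["position"],s["tool_rot"],s["ft_force"],s["wrist_torque"])
tp=get_image("top");sc=get_image("scene");w=get_image("wrist");n=sys.argv[1]
for k,i in(("t",tp),("s",sc),("w",w)):cv2.imwrite(f"pics/{k}{n}.png",i)
c=camera_info("top");h=cv2.cvtColor(tp,cv2.COLOR_BGR2HSV)
o=cv2.imread("pics/top0.png")
# bare wood: on the pad, warm colour
m=((h[...,0]<28)&(h[...,1]>60)&(h[...,2]>60)).astype(np.uint8);k=np.zeros_like(m);k[150:240,160:250]=1;m*=k
n_,l,st,ce=cv2.connectedComponentsWithStats(m)
for i in range(1,n_):
    if st[i,4]>60:
        cn,_=cv2.findContours((l==i).astype(np.uint8),0,2);r=cv2.minAreaRect(max(cn,key=cv2.contourArea))
        b=np.array([pt(c,*p,.018) for p in cv2.boxPoints(r)]);print(st[i],r[2],"c",b.mean(0)[:2],np.linalg.norm(b[0]-b[1]),np.linalg.norm(b[1]-b[2]))
E
python3 see.py 9
```

```text
24.8 [0.4291 0.1664 0.1118] [[ 0.9991  0.0077 -0.0408]
 [ 0.0408  0.0029  0.9992]
 [ 0.0078 -1.      0.0026]] [ 0.2162  0.1078 -1.6534] [-0.7246  0.0359 -0.0147]
[230 150  13  12 127] 90.0 c [0.7037 0.0397] 0.03793402242422384 0.03509951883634733
[160 153  26   7  77] 10.30484676361084 c [0.7064 0.2403] 0.009967770743773571 0.08145122280155848
[ 195  165   55   54 1390] 77.82854461669922 c [0.594  0.0848] 0.19173353864774736 0.1370382663880006
[190 226   6  14  73] 90.0 c [0.4649 0.1795] 0.015578386885711714 0.04023382749601706
```

```bash
python3 - <<'E'
from h import *
b=cv2.imread("pics/t9.png")
for v in(185,200):print(v,[(u,b[v,u].tolist()) for u in range(186,246,3)])
for u in(205,220):print(u,[(v,b[v,u].tolist()) for v in range(160,236,4)])
E
```

```text
185 [(186, [94, 88, 85]), (189, [75, 73, 70]), (192, [72, 68, 66]), (195, [90, 107, 119]), (198, [58, 84, 104]), (201, [87, 132, 159]), (204, [84, 128, 157]), (207, [83, 127, 154]), (210, [83, 127, 154]), (213, [86, 129, 157]), (216, [52, 78, 94]), (219, [48, 70, 86]), (222, [49, 70, 84]), (225, [51, 74, 89]), (228, [50, 72, 88]), (231, [48, 73, 90]), (234, [83, 104, 114]), (237, [100, 126, 136]), (240, [86, 106, 115]), (243, [100, 123, 133])]
200 [(186, [96, 91, 88]), (189, [112, 109, 104]), (192, [52, 51, 49]), (195, [95, 98, 102]), (198, [63, 93, 114]), (201, [90, 137, 166]), (204, [90, 136, 165]), (207, [89, 135, 163]), (210, [66, 101, 123]), (213, [40, 55, 65]), (216, [63, 73, 77]), (219, [61, 70, 75]), (222, [56, 64, 70]), (225, [50, 57, 61]), (228, [46, 53, 57]), (231, [43, 51, 55]), (234, [45, 50, 54]), (237, [96, 120, 130]), (240, [105, 131, 143]), (243, [106, 131, 141])]
205 [(160, [163, 148, 144]), (164, [89, 82, 80]), (168, [27, 26, 27]), (172, [84, 79, 77]), (176, [97, 91, 89]), (180, [94, 89, 86]), (184, [86, 133, 161]), (188, [82, 126, 151]), (192, [87, 134, 161]), (196, [84, 128, 155]), (200, [90, 136, 165]), (204, [87, 133, 162]), (208, [43, 61, 73]), (212, [30, 38, 39]), (216, [64, 75, 80]), (220, [116, 133, 142]), (224, [122, 140, 148]), (228, [125, 142, 151]), (232, [125, 143, 152])]
220 [(160, [162, 148, 144]), (164, [30, 29, 29]), (168, [133, 121, 118]), (172, [55, 54, 53]), (176, [52, 50, 49]), (180, [49, 47, 46]), (184, [48, 72, 88]), (188, [48, 69, 84]), (192, [49, 73, 88]), (196, [46, 53, 57]), (200, [59, 68, 73]), (204, [71, 82, 89]), (208, [83, 95, 102]), (212, [91, 105, 112]), (216, [99, 114, 121]), (220, [106, 122, 130]), (224, [112, 128, 138]), (228, [117, 134, 141]), (232, [125, 141, 150])]
```

drive_tool(offset=[[0,-0.7,0],[0,-1,0],[0,-1,0],[0,0,0],[0,0,0],[0,0,0],[0,0,0],[0,0,0],[0,0,0],[0,0,0]], turn=[[0,0,0],[0,0,0],[0,0,0],[-1,0,0],[-1,0,0],[-1,0,0],[-1,0,0],[-1,0,0],[-1,0,0],[-1,0,0]], hand=[0,0,0,0,0,0,0,0,0,0])

```text
time_s: 26.2
position: [0.4277, 0.1668, 0.2199]
tool_rot: [[0.999, 0.033, -0.026], [0.041, -0.67, 0.741], [0.007, -0.742, -0.671]]
ft_force: [-0.4, 0.2, -1.1]
grip_width: 0.021
gripper_force: 108.6
```

drive_tool(offset=[[0,0,0],[0,0,0],[0,0,0],[0,0,0],[0,0,0],[0,0,0],[0,0,0],[0,0,0],[-0.5,0.9,0],[-0.5,0.9,0]], turn=[[-1,0,0],[-1,0,0],[-1,0,0],[-1,0,0],[-1,0,0],[-1,0,0],[-1,0,0],[-1,0,0],[0,0,0],[0,0,0]], hand=[0,0,0,0,0,0,0,0,0,0])

```text
time_s: 27.45
position: [0.3897, 0.0931, 0.219]
tool_rot: [[0.999, 0.044, 0.006], [0.044, -0.999, 0.002], [0.006, -0.002, -1.0]]
ft_force: [-0.3, -1.4, -2.0]
grip_width: 0.0213
gripper_force: 108.6
```

drive_tool(offset=[[-0.3,0.9,0],[-0.2,0.9,0],[-0.1,0.9,0.5],[0,0,0.5],[0,0,0.5],[0,0,0.5],[0,0,0],[0,0,0],[0,0,0],[0,0,0]], turn=[[0,0,0],[0,0,0],[0,0,0],[0,0,0],[0,0,0],[0,0,0],[0,0,0],[0,0,0],[0,0,0],[0,0,0]], hand=[0,0,0,0,0,0,0,0,0,0])

```text
time_s: 28.7
position: [0.3724, -0.0158, 0.1395]
tool_rot: [[0.999, 0.041, 0.009], [0.041, -0.999, 0.001], [0.009, -0.001, -1.0]]
ft_force: [0.3, -0.3, -3.1]
grip_width: 0.021
gripper_force: 108.7
```

```bash
python3 see.py 10; python3 - <<'E'
from h import *
b=cv2.imread("pics/t10.png")
for v in(185,195,205):print(v,[(u,b[v,u].tolist()) for u in range(188,246,3)])
for u in(205,220):print(u,[(v,b[v,u].tolist()) for v in range(174,236,3)])
E
```

```text
28.7 [ 0.3724 -0.0158  0.1395] [[ 0.9991  0.041   0.0086]
 [ 0.041  -0.9992  0.0012]
 [ 0.0087 -0.0009 -1.    ]] [ 0.288  -0.2782 -3.0919] [0.0112 0.0448 0.0226]
[231 150  12  12 119] 90.0 c [0.7036 0.0381] 0.034772509757730406 0.03509951883634733
[160 153  27   7  78] 10.30484676361084 c [0.7061 0.2391] 0.009967762292744774 0.0840022903080038
[ 196  166   54   65 2080] 90.0 c [0.5709 0.0845] 0.16704306325171328 0.20072495517621225
185 [(188, [56, 53, 51]), (191, [56, 52, 50]), (194, [54, 52, 53]), (197, [51, 72, 87]), (200, [52, 72, 87]), (203, [49, 70, 85]), (206, [50, 71, 84]), (209, [46, 68, 81]), (212, [47, 68, 82]), (215, [49, 71, 86]), (218, [49, 71, 86]), (221, [48, 70, 84]), (224, [49, 73, 89]), (227, [53, 77, 94]), (230, [85, 130, 159]), (233, [60, 79, 92]), (236, [104, 130, 141]), (239, [83, 104, 114]), (242, [100, 122, 132]), (245, [100, 123, 133])]
195 [(188, [53, 50, 49]), (191, [52, 48, 47]), (194, [53, 49, 48]), (197, [50, 72, 86]), (200, [49, 70, 84]), (203, [49, 69, 84]), (206, [48, 68, 83]), (209, [48, 68, 82]), (212, [47, 67, 82]), (215, [48, 68, 83]), (218, [48, 
[... 837 characters left out ...]
[50, 71, 86]), (204, [51, 71, 87]), (207, [47, 67, 81]), (210, [47, 68, 80]), (213, [45, 64, 77]), (216, [46, 64, 79]), (219, [50, 71, 87]), (222, [54, 53, 51]), (225, [53, 50, 49]), (228, [56, 56, 56]), (231, [87, 90, 92]), (234, [87, 86, 87])]
220 [(174, [93, 88, 85]), (177, [92, 87, 84]), (180, [65, 62, 59]), (183, [52, 77, 94]), (186, [47, 68, 82]), (189, [51, 74, 90]), (192, [51, 73, 89]), (195, [47, 67, 83]), (198, [50, 72, 87]), (201, [48, 71, 86]), (204, [51, 75, 91]), (207, [49, 72, 87]), (210, [49, 71, 86]), (213, [49, 71, 86]), (216, [48, 69, 84]), (219, [50, 69, 83]), (222, [59, 56, 55]), (225, [97, 92, 89]), (228, [153, 155, 158]), (231, [160, 165, 168]), (234, [163, 164, 166])]
```

```bash
python3 - <<'E'
from h import *
c=camera_info("top")
for q in[(195.7,185),(196,205),(233.3,185),(234.8,205),(205,181.7),(220,181.2),(205,220.8),(220,220.8),(215.1,201.2)]:print(q,pt(c,*q,.018)[:2])
w=cv2.imread("pics/w10.png");c=camera_info("wrist");g=cv2.cvtColor(w,cv2.COLOR_BGR2GRAY).astype(int)
for v in(10,40,70,150,220):
    d=np.abs(g[v,6:]-g[v,:-6]);print(v,[(u+3,int(d[u])) for u in range(120,400) if d[u]>25 and d[u]==d[max(0,u-6):u+7].max()])
s=observe();p=np.array(s["position"]);Rm=np.array(s["tool_rot"])
for q in[(188,70),(313.5,70)]:
    x=pt(c,*q,p[2]+.005,1);print(Rm.T@(x-p))
E
```

```text
(195.7, 185) [0.613  0.1679]
(196, 205) [0.5502 0.1677]
(233.3, 185) [0.6103 0.0499]
(234.8, 205) [0.5474 0.0464]
(205, 181.7) [0.6228 0.1386]
(220, 181.2) [0.6233 0.0915]
(205, 220.8) [0.5003 0.1402]
(220, 220.8) [0.4992 0.0934]
(215.1, 201.2) [0.5607 0.1078]
10 [(154, 44), (155, 44), (178, 36), (179, 36), (312, 60), (374, 27)]
40 [(314, 66), (374, 27), (385, 30)]
70 [(141, 57), (186, 116), (261, 27), (262, 27), (313, 55), (314, 55)]
150 [(227, 147), (228, 147), (273, 133)]
220 [(225, 151), (235, 103), (276, 96)]
[ 0.0913 -0.0287 -0.0042]
[ 0.0914  0.029  -0.0043]
```

drive_tool(offset=[[0.3,-0.1,0.6],[0.3,-0.1,0.6],[0.3,-0.08,0.6],[0,0,0.6],[0,0,0.5],[0,0,0.25],[0,0,0.1],[0,0,0],[0,0,0],[0,0,0]], turn=[[0,0.23,0],[0,0,-0.27],[0,0,0],[0,0,0],[0,0,0],[0,0,0],[0,0,0],[0,0,0],[0,0,0],[0,0,0]], hand=[0,0,0,0,0,0,0,0,0,0])

```text
time_s: 30.1
position: [0.4114, -0.0025, 0.0104]
tool_rot: [[0.997, 0.069, 0.033], [0.069, -0.998, 0.002], [0.033, -0.0, -0.999]]
ft_force: [0.0, 0.9, -0.6]
grip_width: 0.0212
gripper_force: 108.8
```

drive_tool(offset=[[0,0,0.06],[0,-0.13,0],[0,-0.13,0],[0.02,-0.13,0],[0.02,-0.13,0],[0.02,-0.13,0],[0,-0.13,0],[0,-0.13,0],[0,0,0],[0,0.3,0]], turn=[[0,0,0],[0,0,0],[0,0,0],[0,0,0],[0,0,0],[0,0,0],[0,0,0],[0,0,0],[0,0,0],[0,0,0]], hand=[0,0,0,0,0,0,0,0,0,0])

```text
time_s: 31.35
position: [0.4119, 0.022, 0.0077]
tool_rot: [[0.997, 0.071, 0.032], [0.071, -0.997, 0.003], [0.032, -0.0, -0.999]]
ft_force: [0.3, 0.3, -2.1]
grip_width: 0.0211
gripper_force: 108.8
```

```bash
cat > meas.py <<'E'
from h import *
import sys
n=sys.argv[1];s=observe();print(s["time_s"],s["position"],s["ft_force"])
tp=get_image("top");cv2.imwrite(f"pics/t{n}.png",tp);cv2.imwrite(f"pics/s{n}.png",get_image("scene"))
f=tp.astype(float);r=f[...,2]/(f[...,0]+1)  # bare wood is redder than felt, newspaper, cloth
m=(r>1.45).astype(np.uint8);k=np.zeros_like(m);k[160:245,165:240]=1;m*=k
m=cv2.morphologyEx(m,cv2.MORPH_OPEN,np.ones((3,3)));q,l,st,_=cv2.connectedComponentsWithStats(m);i=1+np.argmax(st[1:,4])
cn,_=cv2.findContours((l==i).astype(np.uint8),0,2);rc=cv2.minAreaRect(max(cn,key=cv2.contourArea));c=camera_info("top")
b=np.array([pt(c,*p,.018)[:2] for p in cv2.boxPoints(rc)]);print(st[i],rc);print(b,b.mean(0))
E
python3 meas.py 11
```

```text
31.35 [0.4119 0.022  0.0077] [ 0.2969  0.2949 -2.0927]
[ 187  182   40   40 1408] ((206.5724334716797, 201.36898803710938), (37.868743896484375, 37.951786041259766), 85.2363510131836)
[[0.6167 0.1981]
 [0.6239 0.0792]
 [0.5053 0.0713]
 [0.4982 0.1893]] [0.561  0.1345]
```

drive_tool(offset=[[0,0.2,-0.2],[0,0,-0.8],[0,0,-0.8],[-0.62,-0.69,0],[-0.62,-0.69,0],[-0.62,-0.69,0],[-0.62,-0.69,0],[0,0,0.8],[0,0,0.8],[0,0,0.2]], turn=[[0,0,0],[0,0,0],[0,0,0],[0,0,0],[0,0,0],[0,0,0],[0,0,0],[0,0,0],[0,0,0],[0,0,0]], hand=[0,0,0,0,0,0,0,0,0,0])

```text
time_s: 32.7
position: [0.3057, 0.1171, 0.0039]
tool_rot: [[0.997, 0.069, 0.029], [0.069, -0.998, 0.003], [0.029, -0.001, -1.0]]
ft_force: [-0.4, -0.7, -1.3]
grip_width: 0.0211
gripper_force: 108.7
```

drive_tool(offset=[[0,0,-0.1],[0.12,0,0.003],[0.12,0,0.003],[0.11,0,0.003],[0.11,0,0.003],[0.11,0,0.003],[0,0,0],[-0.3,0,0],[-0.5,0,0],[0,0,-0.3]], turn=[[0,0,0],[0,0,0],[0,0,0],[0,0,0],[0,0,0],[0,0,0],[0,0,0],[0,0,0],[0,0,0],[0,0,0]], hand=[0,0,0,0,0,0,0,0,0,0])

```text
time_s: 33.95
position: [0.2932, 0.1167, 0.0193]
tool_rot: [[0.997, 0.069, 0.027], [0.069, -0.998, 0.003], [0.027, -0.001, -1.0]]
ft_force: [0.1, -0.2, -1.6]
grip_width: 0.0215
gripper_force: 108.7
```

```bash
python3 meas.py 12
```

```text
33.95 [0.2932 0.1167 0.0193] [ 0.1153 -0.1916 -1.6041]
[ 187  182   40   40 1401] ((206.49310302734375, 201.41726684570312), (37.78569793701172, 37.951786041259766), 85.2363510131836)
[[0.6164 0.1983]
 [0.6236 0.0794]
 [0.5053 0.0716]
 [0.4982 0.1896]] [0.5609 0.1347]
```

drive_tool(offset=[[0,0,0.28],[0.3,0,0.008],[0.3,0,0.008],[0.1,0,0.003],[0.1,0,0.003],[0.1,0,0.003],[0.08,0,0.003],[0.08,0,0.003],[0.08,0,0.003],[0,0,0]], turn=[[0,0,0],[0,0,0],[0,0,0],[0,0,0],[0,0,0],[0,0,0],[0,0,0],[0,0,0],[0,0,0],[0,0,0]], hand=[0,0,0,0,0,0,0,0,0,0])

```text
time_s: 35.3
position: [0.3425, 0.1199, 0.0086]
tool_rot: [[0.997, 0.069, 0.032], [0.069, -0.998, 0.003], [0.032, -0.0, -0.999]]
ft_force: [-0.7, -0.5, -1.0]
grip_width: 0.0211
gripper_force: 108.7
```

```bash
python3 meas.py 13
```

```text
35.3 [0.3425 0.1199 0.0086] [-0.7197 -0.4957 -0.975 ]
[ 187  182   40   40 1277] ((206.527587890625, 201.3310546875), (37.619606018066406, 37.868736267089844), 85.2363510131836)
[[0.6164 0.1981]
 [0.6236 0.0794]
 [0.5058 0.0716]
 [0.4988 0.1894]] [0.5611 0.1346]
```

drive_tool(offset=[[-0.5,0,-0.05],[-0.45,0,0],[0,0,0.15],[0.12,0,0.002],[0.12,0,0.002],[0.1,0,0.002],[0.1,0,0.002],[0.1,0,0.002],[0.05,0,0.001],[0,0,0]], turn=[[0,0,0],[0,0,0],[0,-0.2,0],[0,0,0],[0,0,0],[0,0,0],[0,0,0],[0,0,0],[0,0,0],[0,0,0]], hand=[0,0,0,0,0,0,0,0,0,0])

```text
time_s: 36.65
position: [0.3282, 0.1189, 0.0032]
tool_rot: [[0.998, 0.069, 0.011], [0.069, -0.998, 0.001], [0.011, -0.0, -1.0]]
ft_force: [-0.2, -0.1, -0.9]
grip_width: 0.0212
gripper_force: 108.8
```

```bash
python3 meas.py 14
```

```text
36.65 [0.3282 0.1189 0.0032] [-0.1798 -0.1038 -0.8817]
[ 187  180   40   40 1395] ((206.3827667236328, 199.59310913085938), (37.619606018066406, 37.868736267089844), 85.2363510131836)
[[0.6219 0.1985]
 [0.6291 0.0798]
 [0.5113 0.072 ]
 [0.5042 0.1898]] [0.5666 0.135 ]
```

drive_tool(offset=[[-0.3,0,-0.05],[0,0,-0.8],[0,0,-0.8],[0.35,0.89,0],[0.35,0.89,0],[0.35,0.89,0],[0.35,0.89,0],[0.35,0.89,0],[0,0,0.6],[0,0,0.6]], turn=[[0,0,0],[0,0,0],[0,0,0],[0,0,0],[0,0,0],[0,0,0],[0,0,0],[0,-0.1,0],[0,0,0],[0,0,0]], hand=[0,0,0,0,0,0,0,0,0,0])

```text
time_s: 38.0
position: [0.3966, -0.0548, 0.0212]
tool_rot: [[0.998, 0.068, 0.0], [0.068, -0.998, 0.0], [0.0, -0.0, -1.0]]
ft_force: [0.3, -0.6, -1.3]
grip_width: 0.0217
gripper_force: 108.8
```

Lower to about 4 mm, open, and withdraw straight up.

drive_tool(offset=[[0,0,0.25],[0,0,0.17],[0,0,0],[0,0,0],[0,0,0],[0,0,-0.3],[0,0,-0.8],[0,0,-1],[0,0,-1],[0,0,-1]], turn=[[0,0,0],[0,0,0],[0,0,0],[0,0,0],[0,0,0],[0,0,0],[0,0,0],[0,0,0],[0,0,0],[0,0,0]], hand=[0,0,0.7,0.7,0.7,0.7,0.7,0.7,0.7,0.7])

```text
time_s: 39.25
position: [0.3971, -0.0546, 0.1706]
tool_rot: [[0.998, 0.069, 0.001], [0.069, -0.998, 0.0], [0.001, -0.0, -1.0]]
ft_force: [0.7, 0.1, -1.1]
grip_width: 0.0597
gripper_force: 0.0
```

```bash
python3 meas.py 15; python3 - <<'E'
from h import *
t=cv2.imread("pics/t15.png");s=cv2.imread("pics/s15.png")
C=np.zeros((600,800,3),np.uint8);C[:384,:512]=s;C[300:600,310:800]=cv2.resize(t[130:290,150:411],(490,300),interpolation=cv2.INTER_CUBIC)
cv2.imwrite("pics/fin.png",C)
E
```

```text
39.25 [ 0.3971 -0.0546  0.1706] [ 0.6758  0.1053 -1.1262]
[ 187  180   40   40 1387] ((206.34828186035156, 199.6793212890625), (37.61960220336914, 37.78569412231445), 85.2363510131836)
[[0.6216 0.1985]
 [0.6288 0.08  ]
 [0.511  0.0722]
 [0.5039 0.1898]] [0.5663 0.1351]
```

View pics/fin.png

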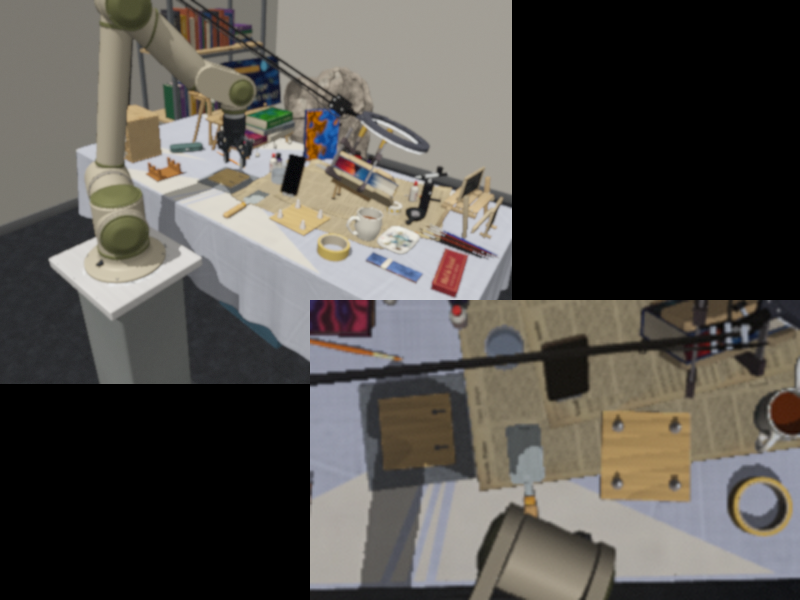

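The picture shows the panel lying in the middle of the pad with its bare back and keyhole slots up. The spatula lies flat on the table between the pad and the board, and nothing else has moved.

```bash
python3 -c "
from rig import env
print(env.close_job())"
```

```text
the job is handed in; nothing more can be done
None
```

The job is handed in at about 39 s of the 67 s allowed: the panel lies flat, white face down, measured within about 2 mm of the pad's centre after two small nudges with the blade (once the tip slid over its bare back), and the spatula lies on the table clear of it.

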